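Ready the tape rewinder: bring the roll across, hold the tailstock open

ROBOT

A 6-joint arm with a two-finger parallel gripper is mounted at the origin on the work surface. World frame = base frame: x ahead of the robot, y to its left, z up, the work surface at z = 0. Lengths are in mm, angles in rad, forces in N, time in s.
With the tool pointing down it reaches from about 350 to 975 mm from the base axis. Payload 7.1 kg.
Tool frame: the origin (TCP) lies between the finger pads; the fingertips stand 17 mm ahead of it and the grasp point (between the pads) lies 2 mm behind it; z points along the fingers, y is the line along which they close (so a half turn about z gives the same grasp; the last joint's range is limited). The gripper opens to 88 mm and grips with 3 to 60 N. Pads are 20 mm wide; open, the fingers measure 115 mm over their backs; the gripper's body (75 mm by 178 mm) begins 61 mm behind the grasp point.
Start: joints at [-1.305, 0.423, 1.63, -0, 1.089, -0.019], TCP at [175.622, -599.802, 239.675] pointing down, gripper open.
Joint ranges: [-3, 3], [-0.9, 2.11], [0.09, 2.58], [-1.31, 4.45], [0.11, 2.69], [-2.54, 2.54]. Speed limits (rad/s): [2.39, 2.39, 3.01, 3.14, 3.14, 3.14].

INTERFACE

Orientations are given as a rotation vector (axis times angle).
In Python, from workcell import ctrl gives the robot as it stands.
- The arm moves only by the shell command python3 jog.py 'ROWS' [OPENING]. ROWS is a JSON list that holds a single list of rows (three levels of brackets), with 1 to 5 rows, each of 6 numbers: dx, dy, dz in a scale on which 1.0 is 400 mm, then a rotation vector rx, ry, rz in normalised numbers (1 is 2 rad); each row shifts and turns the commanded pose from where the row before left it, along the tool's axes as they then stand; what a row does not reach is not made up. A row lasts 1/12 s, in which the tool goes at most 41.7 mm and 0.125 rad, less where a joint would pass 70% of its speed; a pose out of reach is approached as far as the arm can. OPENING is the finger opening in mm, set as the command begins (- or left out keeps the last). The fingers move at their own pace and stop on an object; the grip force is fixed at half the most. Time passes only in rows, so rows that do not move let the fingers close. It prints the time, the measured TCP pose, the force, the opening and the grip force at its end. No shift or turn number may pass 1 either way. Input that does not fit is refused with a message, and nothing moves.
- ctrl.get_obs(): the state, without advancing time (a new reading comes with each control period).
- ctrl.get_image(name): name is "scene" or "top"; returns a dict with "img" (400x640x3 uint8, red, green, blue), "fx", "fy", "cx", "cy" (pixels), "R" (3x3) and "t" (3): a world point X has camera coordinates R X + t. Camera axes: x right, y down, z forward; pixel columns grow to the right and rows downward; lengths in mm; the calibration is good to about 2 mm. A picture is of the moment at which its call begins. There is no depth.
- ctrl.close_job(): hands the job in; it is judged then, once.
The state is a dict: "t": time; "qpos": joint angles; "qvel": joint speeds; "joint_torque": joint torques, N m; "ee_pos": TCP position; "orientation": TCP orientation; "ft_force": force on the tool from outside, world axes, zero at the start; "moment": the same for the moment, N m; "width": finger opening in mm; "grasp_force": force on a finger pad.
Only numpy, scipy, OpenCV 4.12 (cv2) and the standard library are available. Lean on these libraries where they do the work, as an engineer would, in place of code of your own. Each camera call takes 0.05 s, during which the arm holds its last target. There are 200 camera calls.

TASK

Get the tape rewinder ready for me to load: slide the full tape roll sideways over the machine's front plate, flat and never lifted (its layers slip if it is picked up by the edge), until it sits centred in the middle ring in front of the two cones, and let go of it. Then pull the tailstock's upright handle back against its spring until its pointer stands level with the line on the index clamp, and keep it there: finish while still holding the handle, so that the cone stays open. Leave the part-used roll, the empty core and the knife where they are.

Things in the scene. Friction and masses are not known exactly. Their poses are not given: they have to be found in the camera images.
- machine: Bench tape rewinder, fixed. Origin on the table under the middle of the gap between its two core cones (largest 84 mm diameter), whose axis runs along its y at height 95 mm. Headstock cabinet at +y (x -70 to 200, y 80 to 220, top 165 mm); tailstock at -y (x -42 to 42, y -85 to -205, top 140 mm). In front, at -x, a flat plate (x -212 to -70, y -225 to 225, top 4 mm).
- load_mark (a point): Centre, at plate level, of the middle of three equal rings scribed on the front plate (the loading place, straight in front of the gap between the cones): machine frame x -140, y 0 mm; the outer rings lie at y -150 and 150 mm. Each ring is 124 mm inside diameter.
- roll: The full roll of amber packing tape, loose, lying flat on the front plate in the left or right ring: outer diameter 104 mm, height 48 mm, open cardboard core with a 76 mm hole right through, so the wall is 14 mm thick. About 0.2 kg. Origin at the centre of its underside, z up.
- handle: Upright handle in the tailstock's top slot, one piece with the sprung cone; slides along the machine's -y up to 75 mm. Spring: 8 N when home, plus 1.5 N per 10 mm, returns it. Origin on the cone axis (height 95 mm), z up, at machine x 0, y -100 mm when home. Black round grip, 18 to 23 mm diameter, 67 to 125 mm above the origin (162 to 220 mm over the table).
- pointer (a point): Tip of the thin steel pointer blade under the handle's grip, 23 mm to the machine's -x of the post and 52 mm above the handle's origin; it moves with the handle.
- index: Small dark index clamp (12 x 9 x 8 mm, white line across its top, brass thumbscrew to -x), fixed on the graduated rail on the tailstock's top beside the pointer's path; marks the opening wanted. Origin: middle of its inner edge, underside; axes as the machine's. The pointer is level with it when its y in this frame is 0. Set 45 to 62 mm from the pointer's home.
- part_roll: Bystander: part-used tape roll lying flat in the outer ring that the full roll does not occupy; outer diameter 89 mm, height 48 mm, same 76 mm hole. Origin at the centre of its underside.
- core: Bystander: empty cardboard core standing on the table beyond the headstock, 82 mm diameter, 75 mm tall. Origin at the centre of its underside.
- knife: Bystander: closed grey utility knife lying on the table beyond the right end of the front plate, 145 mm long, 22 mm wide, 18 mm tall. Origin under its middle, length along its x.

How it is judged:
By the outcome, as a careful person would: the job done as asked, in the order asked, and still so for the second after the job is handed in, while the arm keeps its last pose, push and grip.
It also fails if it takes over 50 s, if anything falls off the work surface, if the arm or the gripper's body presses on something with over 40 N, if the wrist force passes 120 N, or if a joint passes its speed limit or range.

## Working session

There is one attempt and no reset: what is moved stays moved. The work goes in short steps, Python scripts to look and compute and a shell command to move; the robot and the scene stay as the last step left them, time stands still between calls to the robot, and variables do not carry over. Pictures are saved under pics/ and viewed, at most 10 in all, crops included, and the job is handed in when it is done.

```bash
ls; mkdir -p pics; python3 - <<'E'
from workcell import ctrl
import cv2,json,numpy as np
for n in("scene","top"):
    d=ctrl.get_image(n); cv2.imwrite(f"pics/{n}0.png",d["img"][:,:,::-1])
    np.savez(f"{n}.npz",**{k:d[k] for k in("fx","fy","cx","cy","R","t")})
    print(n,d["fx"],d["cx"],d["cy"],np.round(-np.array(d["R"]).T@d["t"]))
print(ctrl.get_obs())
E
```

```text
jog.py
pics
workcell.py
scene 413.5746681413521 319.6483168923716 194.60369777452698 [1045.  252.  818.]
top 510.5674199502281 319.176414840991 207.13661227812892 [ 411.   16. 1429.]
{'t': 0.1, 'qpos': array([-1.30502458e+00,  4.23752645e-01,  1.63063219e+00, -3.67995409e-06,
        1.08859318e+00, -1.89818718e-02]), 'qvel': array([-0.00055609, -0.00132165, -0.00041915, -0.0004878 ,  0.00014714,
        0.00047563]), 'joint_torque': array([ 6.09368672e-04, -5.45613742e+01, -2.74325037e+01,  6.45380630e-02,
        1.87882315e-02, -4.12063412e-05]), 'ee_pos': array([ 175.48125373, -599.34773601,  238.97945398]), 'orientation': array([-3.10844364e+00, -4.45587911e-01,  2.72802395e-04]), 'ft_force': array([-0.37669971,  0.50189472,  0.4442907 ]), 'moment': array([0.00880024, 0.02659831, 0.00934819]), 'grasp_force': 0.0, 'width': 88.15077754855837}
```

View pics/scene0.png

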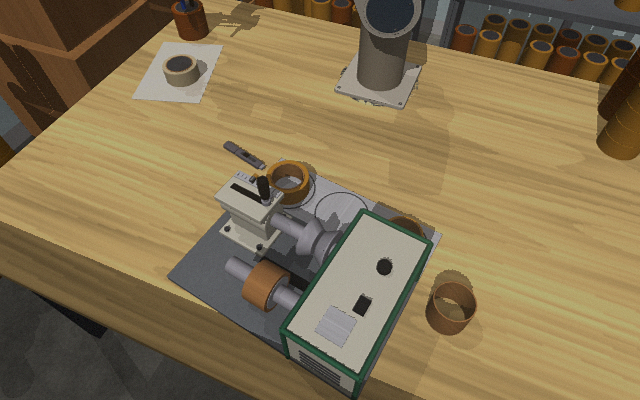

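View pics/top0.png

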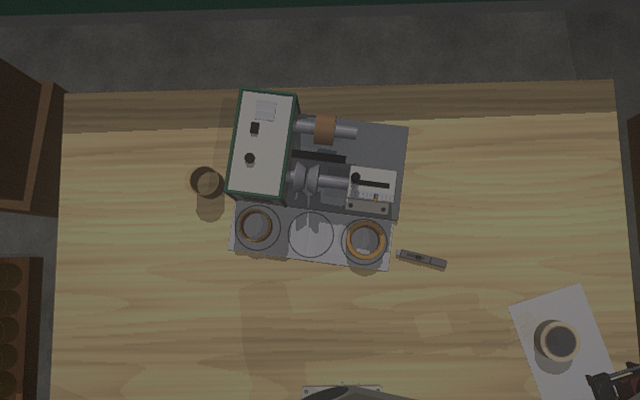

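The full roll lies in the right ring (~366,240 in top) and the part roll in the left ring (~257,227). The handle is near (355,177). I'll enlarge both views.

```bash
python3 - <<'E'
import cv2
a=cv2.imread("pics/top0.png")[155:275,220:410]; cv2.imwrite("pics/topc.png",cv2.convertScaleAbs(cv2.resize(a,None,fx=4.2,fy=4.2,interpolation=2),alpha=1.3))
a=cv2.imread("pics/scene0.png")[160:240,205:325]; cv2.imwrite("pics/scenec.png",cv2.resize(a,None,fx=6.5,fy=6.5,interpolation=2))
E
```

```text
(no output)
```

View pics/topc.png

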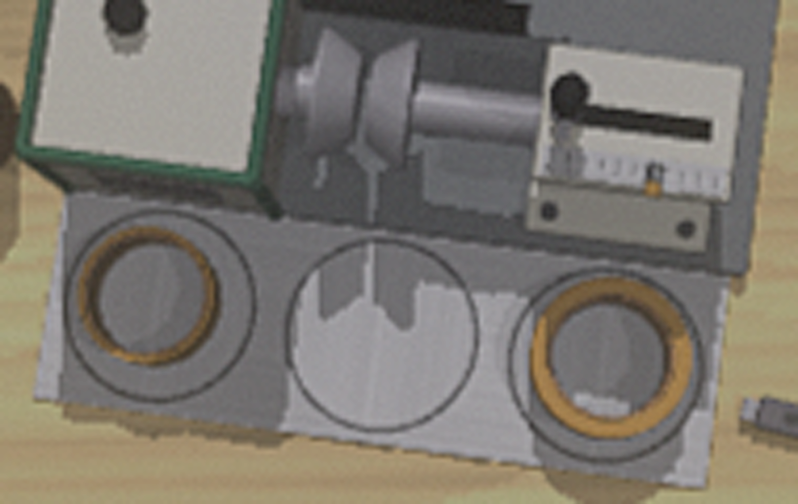

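View pics/scenec.png

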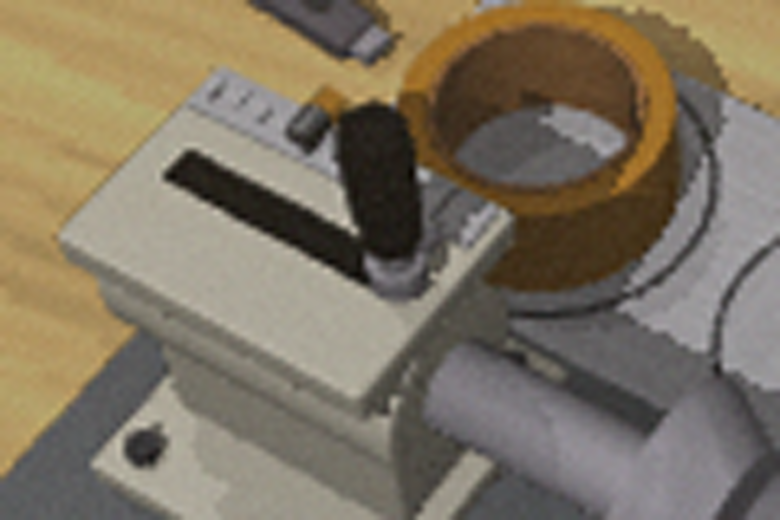

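Top crop: ring centres are at (161,306), (382,335) and (605,365). The full roll's top rim is centred at (612,358), the handle top at (570,92), and the index clamp line near (656,176). The scene crop shows the index top near (310,120).

```bash
cat >h.py <<'E'
import numpy as np
C={n:np.load(n+".npz") for n in("top","scene")}
def inv(n,u,v,z):
    c=C[n]; d=c["R"].T@np.array([(u-c["cx"])/c["fx"],(v-c["cy"])/c["fy"],1]); o=-c["R"].T@c["t"]
    return o+d*(z-o[2])/d[2]
def tc(u,v,z): return inv("top",(u+.5)/4.2-.5+220,(v+.5)/4.2-.5+155,z)
def sc(u,v,z): return inv("scene",(u+.5)/6.5-.5+205,(v+.5)/6.5-.5+160,z)
E
python3 - <<'E'
from h import *
L,M,R=[tc(*p,4) for p in((161,306),(382,335),(605,365))]
print(L,M,R,np.linalg.norm(L-R))
ey=(L-R)[:2];ey/=np.linalg.norm(ey);ex=np.array([ey[1],-ey[0]]);yaw=np.arctan2(ex[1],ex[0])
o=(L+M+R)[:2]/3+140*ex; print("yaw",yaw,"o",o)
m=lambda p:np.round([(p[:2]-o)@ex,(p[:2]-o)@ey],1)
for n,p in dict(roll=tc(612,358,52),part=tc(149,296,52),handle=tc(570,92,220),idx=tc(656,176,150),thumb=tc(654,188,146),idxs=sc(310,120,150),hs=sc(378,112,220),tailR=tc(742,70,140),tailR2=tc(728,200,140),tl=tc(549,45,140)).items(): print(n,np.round(p,1),m(p))
print("home",o-100*ey)
E
```

```text
[538.5189294  223.30864041   4.        ] [516.21282871  75.71282806   4.        ] [493.41480328 -71.89158146   4.        ] 298.6261093407032
yaw -0.1516190337691679 o [654.44275094  54.56453178]
roll [495.  -73.5  52. ] [-138.2 -150.7]
part [540.9 224.1  52. ] [-137.9  150.4]
handle [637.2 -43.  220. ] [ -2.3 -99.1]
idx [597.9 -96.7 150. ] [ -33.1 -158.1]
thumb [591.2 -95.6 146. ] [ -39.8 -158. ]
idxs [601.3 -94.6 150. ] [ -30.  -155.5]
hs [637.5 -41.7 220. ] [ -2.2 -97.8]
tailR [ 663.5 -151.9  140. ] [  40.1 -202.7]
tailR2 [ 583.8 -140.5  140. ] [ -40.4 -203.5]
tl [681.7 -34.9 140. ] [ 40.4 -84.3]
home [639.33887197 -44.28825189]
```

```bash
cat >>h.py <<'E'
from scipy.spatial.transform import Rotation as Ro
yaw=-0.1516; o=np.array([654.44,54.56]); ex=np.array([np.cos(yaw),np.sin(yaw)]); ey=np.array([-ex[1],ex[0]])
def W(x,y): return o+x*ex+y*ey
def rel(target,z):
    """tool-axis shift to world target, and turn that puts tool y along machine y, pointing down"""
    from workcell import ctrl
    s=ctrl.get_obs(); R=Ro.from_rotvec(s["orientation"])
    d=np.r_[target,z]-s["ee_pos"]
    p=s["ee_pos"][:2]-o
    T=[Ro.from_matrix(np.c_[np.r_[a*ex,0],np.r_[-a*ey,0],[0,0,-1]]) for a in(1,-1)]
    r=min([(R.inv()*t).as_rotvec() for t in T],key=np.linalg.norm)
    print("t",s["t"],"mach",np.round([p@ex,p@ey,s["ee_pos"][2]],1),"F mach",np.round([s["ft_force"][:2]@ex,s["ft_force"][:2]@ey,s["ft_force"][2]],1),"w",round(s["width"],1),"gf",s["grasp_force"])
    print("shift tool",np.round(R.inv().apply(d),1),"turn",np.round(r,4),"q6",s["qpos"].round(2))
E
python3 -c "
from h import *
rel(W(-138.5,-150.5),239)"
```

```text
t 0.1 mach [-374.7 -718.7  239. ] F mach [-0.4  0.4  0.4] w 88.2 gf 0.0
shift tool [ 454.2 -415.2    0.6] turn [-1.400e-03  3.000e-04  4.364e-01] q6 [-1.31  0.42  1.63 -0.    1.09 -0.02]
```

Careful with the scale: shifts go in shares of 400 mm and turns go in shares of 2 rad. That gives: 0.109 rad / 2 = 0.0545.

```bash
python3 jog.py '[[[0,0,0,0,0,0.0545],[0,0,0,0,0,0.0545],[0,0,0,0,0,0.0545],[0,0,0,0,0,0.0545]]]' 34; python3 -c "
from h import *
rel(W(-138.5,-150.5),239)"
```

```text
t: 0.43
ee_pos: [175.5, -599.5, 239.2]
orientation: [-3.131, 0.246, 0.0]
ft_force: [0.2, 0.4, 0.4]
width: 64.5
grasp_force: 0.0
t 0.4333 mach [-374.6 -718.9  239.2] F mach [0.2 0.4 0.4] w 64.5 gf 0.0
shift tool [ 233.3 -569.5    0.6] turn [-0.0009  0.0004 -0.005 ] q6 [-1.3   0.42  1.63  0.    1.09  0.42]
```

Scaled: -28.4 mm / 400 = -0.071, 11.6 mm / 400 = 0.029.

```bash
for i in 1; do :; done; python3 jog.py '[[[0.029,-0.071,0,0,0,0],[0.029,-0.071,0,0,0,0],[0.029,-0.071,0,0,0,0],[0.029,-0.071,0,0,0,0],[0.029,-0.071,0,0,0,0]]]'|sed -n 2p
python3 jog.py '[[[0.029,-0.071,0,0,0,0],[0.029,-0.071,0,0,0,0],[0.029,-0.071,0,0,0,0],[0.029,-0.071,0,0,0,0],[0.029,-0.071,0,0,0,0]]]'|sed -n 2p
python3 jog.py '[[[0.029,-0.071,0,0,0,0],[0.029,-0.071,0,0,0,0],[0.029,-0.071,0,0,0,0],[0.029,-0.071,0,0,0,0],[0.029,-0.071,0,0,0,0]]]'|sed -n 2p
python3 jog.py '[[[0.029,-0.071,0,0,0,0],[0.029,-0.071,0,0,0,0],[0.029,-0.071,0,0,0,0],[0.029,-0.071,0,0,0,0],[0,0,0,0,0,0]]]'
python3 -c "
from h import *
rel(W(-138.5,-150.5),80)"
```

```text
ee_pos: [254.7, -466.7, 239.3]
ee_pos: [333.4, -335.0, 239.5]
ee_pos: [412.1, -203.4, 239.5]
t: 2.1
ee_pos: [476.8, -96.2, 239.7]
orientation: [-3.132, 0.232, -0.002]
ft_force: [0.0, -0.4, -0.4]
width: 34.0
grasp_force: 0.0
t 2.1 mach [-152.8 -175.8  239.7] F mach [ 0.1 -0.4 -0.4] w 34.0 gf 0.0
shift tool [ 14.2 -25.1 159.7] turn [-0.0011 -0.001   0.0036] q6 [-0.22  0.22  1.93  0.    0.99  1.49]
```

Scaled: 38 mm / 400 = 0.095, -25.1 mm / 400 = -0.0628, 0.0036 rad / 2 = 0.0018.

```bash
python3 jog.py '[[[0.0355,-0.0628,0,0,0,0.0018],[0,0,0.095,0,0,0],[0,0,0.095,0,0,0],[0,0,0.095,0,0,0],[0,0,0.095,0,0,0]]]'>/dev/null; python3 jog.py '[[[0,0,0.0125,0,0,0],[0,0,0,0,0,0]]]'
python3 - <<'E'
from h import *
rel(W(-138.5,-150.5),29)
from workcell import ctrl
import cv2
for n,(y,x,h,w) in dict(scene=(130,210,110,150),top=(190,300,90,110)).items():
    d=ctrl.get_image(n)["img"][y:y+h,x:x+w,::-1]; cv2.imwrite(f"pics/a_{n}.png",cv2.resize(d,None,fx=5,fy=5,interpolation=2))
E
```

```text
t: 2.68
ee_pos: [490.5, -76.8, 80.7]
orientation: [-3.132, 0.243, 0.01]
ft_force: [0.7, -0.4, 0.1]
width: 34.1
grasp_force: 0.0
t 2.6833 mach [-142.2 -154.7   80.7] F mach [ 0.8 -0.3  0.1] w 34.1 gf 0.0
shift tool [ 4.  -4.2 51.7] turn [-0.0001  0.0061 -0.0033] q6 [-0.18  0.5   2.   -0.    0.65  1.55]
```

View pics/a_scene.png

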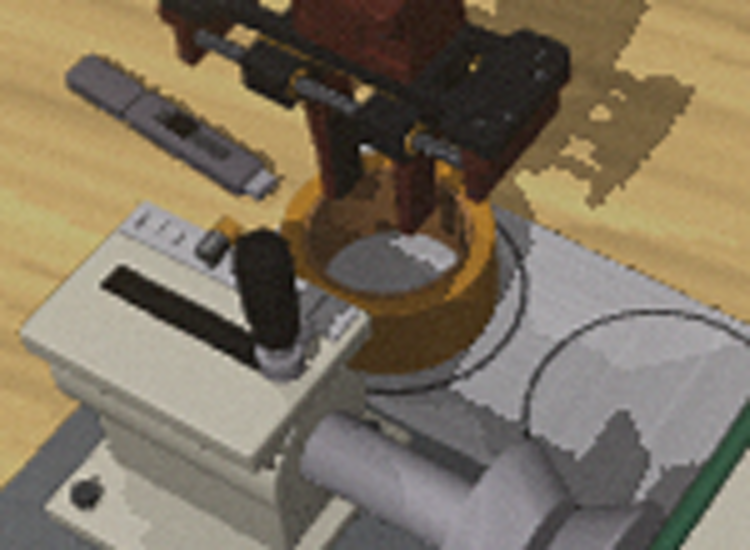

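The fingers hang over the hole, about 4 mm off in each direction. I'll correct that and descend.

Scaled: 15 mm / 400 = 0.0375, -4.2 mm / 400 = -0.0105, 0.006 rad / 2 = 0.003.

```bash
python3 jog.py '[[[0.01,-0.0105,0,0,0.003,-0.0017],[0,0,0,0,0,0],[0,0,0.0375,0,0,0],[0,0,0,0,0,0]]]' ; python3 jog.py '[[[0,0,0.045,0,0,0],[0,0,0.045,0,0,0],[0,0,0,0,0,0]]]'
python3 -c "
from h import *
rel(W(-138.5,-150.5),29)"
```

```text
t: 3.12
ee_pos: [497.6, -73.3, 68.1]
orientation: [3.132, -0.237, 0.011]
ft_force: [-0.7, 0.5, 0.3]
width: 33.8
grasp_force: 0.0
t: 3.37
ee_pos: [496.6, -73.2, 30.8]
orientation: [3.132, -0.237, 0.006]
ft_force: [-0.8, -0.5, -0.4]
width: 34.0
grasp_force: 0.0
t 3.3667 mach [-136.7 -150.1   30.8] F mach [-0.7 -0.6 -0.4] w 34.0 gf 0.0
shift tool [-1.8  0.4  1.8] turn [-0.     -0.0039  0.0002] q6 [-0.17  0.6   2.    0.    0.54  1.55]
```

Scaled: -8 mm / 400 = -0.02, -4 mm / 400 = -0.01, -0.004 rad / 2 = -0.002.

```bash

python3 jog.py '[[[-0.0025,-0.01,0,0,-0.002,0],[-0.0025,-0.02,0,0,0,0],[-0.0013,-0.02,0,0,0,0],[0,-0.02,0,0,0,0],[0,-0.02,0,0,0,0]]]'|sed -n '2p;4p'
python3 jog.py '[[[0,-0.02,0,0,0,0],[0,-0.02,0,0,0,0],[0,-0.02,0,0,0,0],[0,-0.02,0,0,0,0],[0,-0.02,0,0,0,0]]]'|sed -n '2p;4p'
python3 jog.py '[[[0,-0.02,0,0,0,0],[0,-0.02,0,0,0,0],[0,-0.02,0,0,0,0],[0,-0.02,0,0,0,0],[0,-0.02,0,0,0,0]]]'|sed -n '2p;4p'
python3 jog.py '[[[0,-0.015,0,0,0,0],[0,-0.0125,0,0,0,0],[0,-0.01,0,0,0,0],[0,0,0,0,0,0]]]'
python3 - <<'E'
from h import *
rel(W(-139.8,6.2),30)
from workcell import ctrl
import cv2
for n,(y,x,h,w) in dict(scene=(150,210,120,160),top=(190,220,85,190)).items():
    d=ctrl.get_image(n)["img"][y:y+h,x:x+w,::-1]; cv2.imwrite(f"pics/b_{n}.png",cv2.resize(d,None,fx=4.2,fy=4.2,interpolation=2))
E
```

```text
ee_pos: [501.1, -36.5, 32.5]
ft_force: [0.4, -3.7, 1.8]
ee_pos: [506.5, 3.0, 31.6]
ft_force: [0.8, -0.3, -0.3]
ee_pos: [512.6, 42.4, 31.6]
ft_force: [-0.1, -1.4, -0.1]
t: 4.95
ee_pos: [514.9, 57.2, 31.7]
orientation: [-3.133, 0.237, -0.003]
ft_force: [-0.1, -0.3, -0.2]
width: 33.7
grasp_force: 0.0
t 4.95 mach [-138.3  -18.4   31.7] F mach [-0.  -0.4 -0.2] w 33.7 gf 0.0015800533753385082
shift tool [ -1.5 -24.6   1.7] turn [-0.0002 -0.0022  0.0006] q6 [ 0.09  0.61  1.97 -0.    0.57  1.81]
```

View pics/b_scene.png

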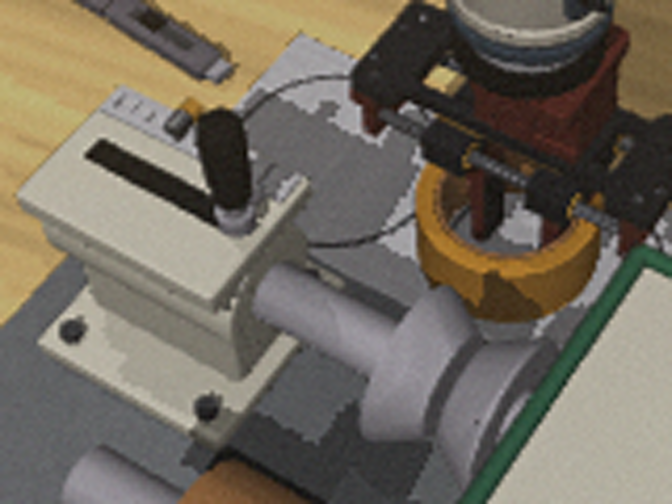

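The roll follows the fingers. I'll finish the slide slowly, back off the contact and rise.

Scaled: -5 mm / 400 = -0.0125, -4 mm / 400 = -0.01, -0.002 rad / 2 = -0.001.

```bash

python3 jog.py '[[[-0.0013,-0.0125,0,0,-0.001,0],[-0.0013,-0.0125,0,0,0,0],[-0.0013,-0.01,0,0,0,0],[0,-0.01,0,0,0,0],[0,-0.0075,0,0,0,0]]]'|sed -n '2p;4p'
python3 jog.py '[[[0,-0.005,0,0,0,0],[0,-0.0038,0,0,0,0],[0,0,0,0,0,0],[0,0,0,0,0,0]]]'|sed -n '2p;4p'
python3 - <<'E'
from h import *
rel(W(-139.8,6.2),30)
E
python3 jog.py '[[[0,0.0075,0,0,0,0],[0,0.0075,0,0,0,0],[0,0,0,0,0,0],[0,0,-0.0375,0,0,0],[0,0,-0.0625,0,0,0]]]'|sed -n '2p;4p'
python3 jog.py '[[[0,0,-0.1,0,0,0],[-0.1,0,-0.1,0,0,0],[-0.1,0,-0.1,0,0,0],[-0.1,0,-0.1,0,0,0],[-0.1,0,-0.025,0,0,0]]]'
python3 - <<'E'
from workcell import ctrl
import cv2
d=ctrl.get_image("top")["img"][155:275,220:410,::-1]; cv2.imwrite("pics/c_top.png",cv2.convertScaleAbs(cv2.resize(d,None,fx=4.2,fy=4.2,interpolation=2),alpha=1.3))
d=ctrl.get_image("scene")["img"][130:260,215:405,::-1]; cv2.imwrite("pics/c_scene.png",cv2.resize(d,None,fx=4.2,fy=4.2,interpolation=2))
E
```

```text
ee_pos: [516.5, 78.0, 31.6]
ft_force: [-1.3, -1.0, -0.7]
ee_pos: [517.1, 81.0, 31.7]
ft_force: [-0.4, 0.4, -0.3]
t 5.8 mach [-139.8    5.4   31.7] F mach [-0.4  0.3 -0.3] w 34.5 gf 3.09679137177471e-07
shift tool [-0.  -0.8  1.7] turn [-0.0001 -0.0001  0.0002] q6 [0.13 0.61 1.95 0.   0.58 1.85]
ee_pos: [514.3, 74.5, 70.2]
ft_force: [0.1, -0.0, -0.8]
t: 6.63
ee_pos: [391.1, 94.7, 213.5]
orientation: [-3.13, 0.239, -0.011]
ft_force: [0.3, 1.3, 0.0]
width: 34.0
grasp_force: 0.0
```

View pics/c_top.png

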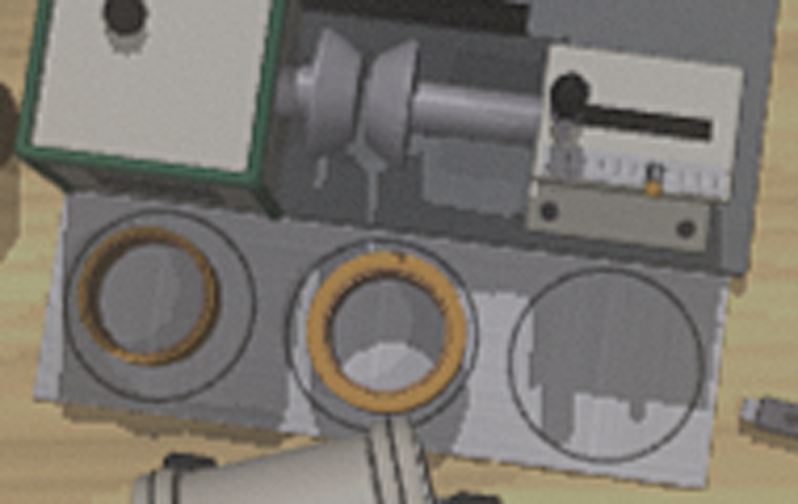

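The roll's top rim is centred at about (387,331). I'll compare that with where the mark should project.

```bash
python3 - <<'E'
from h import *
m=lambda p:np.round([(p[:2]-o)@ex,(p[:2]-o)@ey],1)
print(m(tc(387,331.5,52)))
# index: several
import cv2
a=cv2.imread("pics/topc.png"); s=cv2.imread("pics/scene0.png")
cv2.imwrite("pics/d1.png",np.hstack([cv2.resize(cv2.imread("pics/top0.png")[185:205,345:405],None,fx=6.5,fy=13,interpolation=0)[:260,:390]*1,cv2.resize(s[165:195,235:275],None,fx=9,fy=260/30,interpolation=0)]))
rel(W(0,-100),230)
E
```

```text
[-140.4   -5.4]
t 6.7333 mach [-272.5   -1.4  211.4] F mach [-0.3  0.2  0.6] w 33.8 gf 0.0
shift tool [272.4  98.8 -18.7] turn [-0.0003  0.0002  0.0009] q6 [0.21 0.12 2.13 0.   0.88 1.93]
```

View pics/d1.png

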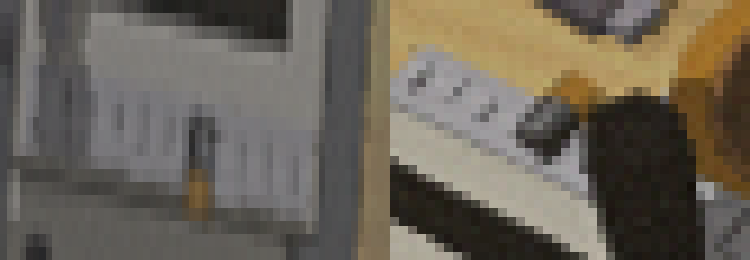

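The roll is 5 mm short in y: the fingertips are thinner than I assumed. I'll re-enter the hole and push it the rest of the way.

Scaled: 40 mm / 400 = 0.1, 35 mm / 400 = 0.0875.

```bash

python3 jog.py '[[[0.0875,0,0,0,0,0],[0.0875,0,0,0,0,0],[0.0875,0,0.025,0,0,0],[0.0675,0,0.1,0,0,0],[0,0,0.1,0,0,0]]]'|sed -n '2p;4p'
python3 jog.py '[[[0,0,0.0875,0,0,0],[0,0,0,0,0,0],[0,0,0,0,0,0]]]'|sed -n '2p;4p'
python3 -c "
from h import *
rel(W(-140.2,-2),32)"
```

```text
ee_pos: [523.9, 74.5, 126.5]
ft_force: [1.2, 0.7, 0.3]
ee_pos: [514.7, 74.5, 88.8]
ft_force: [-0.2, -0.3, 0.2]
t 7.4 mach [-141.2   -1.4   88.8] F mach [-0.1 -0.4  0.2] w 33.9 gf 0.0
shift tool [ 1.3  0.5 56.7] turn [ 0.0015  0.0052 -0.0003] q6 [ 0.12  0.51  1.95 -0.    0.69  1.84]
```

Scaled: 20 mm / 400 = 0.05, 17 mm / 400 = 0.0425, 0.005 rad / 2 = 0.0025.

```bash

python3 jog.py '[[[0.0033,0.0075,0,0,0.0025,0],[0,0,0.05,0,0,0],[0,0,0.05,0,0,0],[0,0,0.0425,0,0,0],[0,0,0,0,0,0]]]'|sed -n '2p;4p'
python3 jog.py '[[[0,-0.01,0,0,0,0],[0,-0.01,0,0,0,0],[0,-0.0075,0,0,0,0],[0,-0.005,0,0,0,0],[0,0,0,0,0,0]]]'|sed -n '2p;4p'
python3 -c "
from h import *
rel(W(-140,11),32)"
```

```text
ee_pos: [517.5, 71.7, 33.9]
ft_force: [0.3, -0.1, -0.2]
ee_pos: [520.0, 85.3, 34.6]
ft_force: [0.5, 0.2, 0.3]
t 8.2333 mach [-137.5   10.1   34.6] F mach [0.5 0.2 0.3] w 34.0 gf 0.09123482223371449
shift tool [-2.5 -0.9  2.6] turn [-0.0006 -0.0071  0.0008] q6 [ 0.14  0.61  1.95 -0.    0.58  1.86]
```

Scaled: -2 mm / 400 = -0.005, -1 mm / 400 = -0.0025, -0.007 rad / 2 = -0.0035.

```bash

python3 jog.py '[[[-0.005,-0.0025,0,0,-0.0035,0],[0,-0.0013,0,0,0,0],[0,0,0,0,0,0]]]'|sed -n '2p;4p'
python3 -c "
from h import *
rel(W(-140,11),32)"
python3 jog.py '[[[0,0.01,0,0,0,0],[0,0.0075,0,0,0,0],[0,0,0,0,0,0],[0,0,-0.0375,0,0,0],[0,0,-0.0625,0,0,0]]]'|sed -n '2p;4p'
python3 jog.py '[[[0,0,-0.1,0,0,0],[-0.1,0,-0.1,0,0,0],[-0.1,0,-0.1,0,0,0],[-0.1,0,-0.1,0,0,0],[-0.1,0,-0.075,0,0,0]]]' 60
python3 - <<'E'
from workcell import ctrl
import cv2,numpy as np
from h import *
d=ctrl.get_image("top")["img"]; cv2.imwrite("pics/e_top_raw.png",d[:,:,::-1])
c=d[155:275,220:410,::-1]; big=cv2.resize(c,None,fx=4.2,fy=4.2,interpolation=2)
hsv=cv2.cvtColor(big,cv2.COLOR_BGR2HSV); m=cv2.inRange(hsv,(8,110,60),(28,255,255)); m[:,:290]=0;m[:,490:]=0;m[:235]=0;m[425:]=0
m=cv2.morphologyEx(m,cv2.MORPH_OPEN,np.ones((5,5)))
cs=max(cv2.findContours(m,0,2)[0],key=cv2.contourArea); (u,v),(w,h),_=cv2.fitEllipse(cv2.convexHull(cs)); print(u,v,w,h)
p=tc(u,v,52)[:2]-o; print("roll mach",p@ex,p@ey)
E
```

```text
ee_pos: [517.5, 86.4, 33.7]
ft_force: [-0.1, -1.8, 1.4]
t 8.4833 mach [-140.2   10.8   33.7] F mach [ 0.2 -1.8  1.4] w 34.2 gf 0.81714124115706
shift tool [ 0.2 -0.2  1.7] turn [0.     0.0017 0.0002] q6 [0.14 0.61 1.95 0.   0.58 1.86]
ee_pos: [514.3, 79.0, 71.8]
ft_force: [0.0, 0.3, 0.5]
t: 9.32
ee_pos: [395.6, 97.8, 228.6]
orientation: [-3.132, 0.239, 0.002]
ft_force: [0.6, 1.5, 1.0]
width: 59.7
grasp_force: 0.0
378.8128356933594 329.4188537597656 157.18077087402344 158.79148864746094
roll mach -139.75713054005382 0.04060016500980623
```

The roll is centred (−139.8, 0.0). Next is the handle.

Scaled: 30 mm / 400 = 0.075, -25 mm / 400 = -0.0625.

```bash

python3 jog.py '[[[0,0,-0.0625,0,0,0],[0.05,0.03,-0.025,0,0,0],[0.075,0.03,0,0,0,0],[0.075,0.03,0,0,0,0],[0.075,0.03,0,0,0,0]]]'|sed -n '2p;4p'
python3 jog.py '[[[0.075,0.03,0,0,0,0],[0.075,0.03,0,0,0,0],[0.075,0.03,0,0,0,0],[0.075,0.03,0,0,0,0],[0,0,0,0,0,0]]]'|sed -n '2p;4p'
python3 -c "
from h import *
rel(W(0,-100),255)"
```

```text
ee_pos: [498.9, 32.9, 262.4]
ft_force: [-0.0, 0.9, 0.2]
ee_pos: [613.3, -34.6, 261.2]
ft_force: [-1.0, -0.4, 1.0]
t 10.2 mach [-27.2 -94.4 261.2] F mach [-1.  -0.6  1. ] w 59.9 gf 0.0
shift tool [27.2  5.6  6.2] turn [ 0.0004 -0.0006 -0.0022] q6 [-0.08  0.38  1.64 -0.    1.12  1.65]
```

Scaled: 25 mm / 400 = 0.0625, 20 mm / 400 = 0.05.

```bash

python3 jog.py '[[[0.05,0.01,0,0,0,0],[0.018,0.004,0,0,0,0],[0,0,0.0625,0,0,0],[0,0,0.0625,0,0,0],[0,0,0.05,0,0,0]]]'|sed -n '2p;4p'
python3 jog.py '[[[0,0,0,0,0,0],[0,0,0,0,0,0],[0,0,0,0,0,0],[0,0,0,0,0,0],[0,0,0,0,0,0]]]' 5
python3 -c "
from h import *
rel(W(0,-159),190)"
```

```text
ee_pos: [634.2, -41.1, 190.1]
ft_force: [-0.1, 0.0, 0.1]
t: 11.03
ee_pos: [636.0, -41.4, 193.3]
orientation: [-3.132, 0.238, -0.001]
ft_force: [0.4, -0.8, 0.3]
width: 30.0
grasp_force: 0.0
t 11.0333 mach [ -3.7 -97.6 193.3] F mach [ 0.5 -0.7  0.3] w 30.0 gf 0.0
shift tool [ 3.7 61.4  3.3] turn [-0.0002 -0.0006  0.0002] q6 [-0.08  0.49  1.64  0.    1.01  1.64]
```

Scaled: 2 mm / 400 = 0.005.

```bash

python3 jog.py '[[[0.005,0,0,0,0,0],[0,0,0,0,0,0],[0,0,0,0,0,0],[0,0,0,0,0,0],[0,0,0,0,0,0]]]' 5
python3 -c "
from h import *
rel(W(0,-159),190)"
```

```text
t: 11.45
ee_pos: [637.7, -41.7, 192.9]
orientation: [-3.132, 0.238, 0.001]
ft_force: [-2.1, 0.4, 6.7]
width: 22.1
grasp_force: 30.0
t 11.45 mach [ -2.  -97.7 192.9] F mach [-2.1  0.   6.7] w 22.1 gf 30.000877155689523
shift tool [ 2.  61.3  2.8] turn [-0.0002  0.0006  0.0001] q6 [-0.08  0.5   1.63  0.    1.01  1.64]
```

Scaled: 8 mm / 400 = 0.02, 6 mm / 400 = 0.015.

```bash

python3 jog.py '[[[0,0.015,0,0,0,0],[0,0.02,0,0,0,0],[0,0.02,0,0,0,0],[0,0.02,0,0,0,0],[0,0.02,0,0,0,0]]]'|sed -n '2p;4,6p'
python3 jog.py '[[[0,0.02,0,0,0,0],[0,0.0175,0,0,0,0],[0,0.01,0,0,0,0],[0,0,0,0,0,0],[0,0,0,0,0,0]]]'
python3 - <<'E'
from h import *
rel(W(0,-157),190)
from workcell import ctrl
import cv2
d=ctrl.get_image("scene")["img"][:,:,::-1]; cv2.imwrite("pics/f_raw.png",d); cv2.imwrite("pics/f.png",cv2.resize(d[145:225,205:295],None,fx=7,fy=7,interpolation=2))
E
```

```text
ee_pos: [632.4, -76.5, 192.9]
ft_force: [1.1, 15.8, 4.6]
width: 22.2
grasp_force: 30.0
t: 12.28
ee_pos: [629.5, -95.1, 192.8]
orientation: [-3.128, 0.238, 0.0]
ft_force: [0.4, 15.0, 5.5]
width: 22.0
grasp_force: 30.0
t 12.2833 mach [  -2.  -151.7  192.8] F mach [-1.8 14.9  5.5] w 22.0 gf 30.00053902091622
shift tool [2.  5.3 2.8] turn [-0.0048  0.0006 -0.0002] q6 [-0.17  0.49  1.64  0.01  1.01  1.55]
```

View pics/f.png

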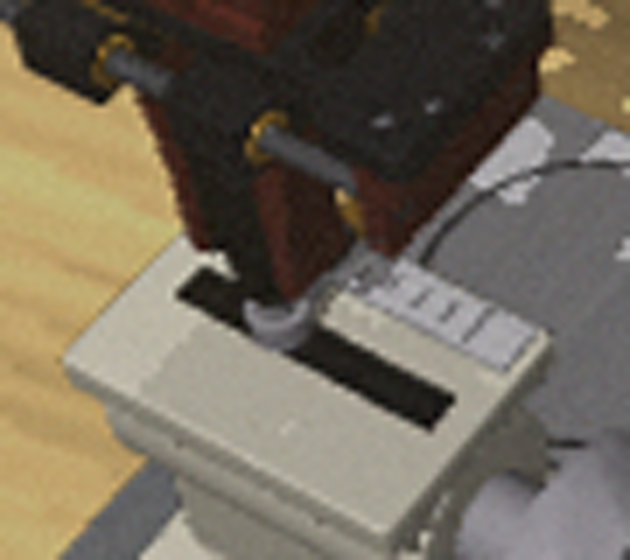

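The grip holds and the collar has moved with it, at about 54 mm of travel. I'll refine the index position by rectified profiles, using the tailstock's known edges (−85, −205) as a local reference.

```bash
cat >prof.py <<'E'
from h import *
import cv2
def prof(img,n,x,ys,z):
    c=C[n]; P=np.array([np.r_[W(x,y),z] for y in ys])@c["R"].T+c["t"]
    uv=(P[:,:2]/P[:,2:]*[c["fx"],c["fy"]]+[c["cx"],c["cy"]]).astype(np.float32)
    return cv2.remap(img,uv[None,:,0],uv[None,:,1],cv2.INTER_LINEAR)[0]
g=lambda f:cv2.cvtColor(cv2.imread(f),cv2.COLOR_BGR2GRAY).astype(np.float32)
T=(g("pics/top0.png")+g("pics/e_top_raw.png"))/2; S=g("pics/scene0.png")
def edge(img,n,a,b):
    r=[]
    for x in(14,18,22,26,30):
        ys=np.arange(a,b,.25); p=prof(img,n,x,ys,140); r.append(ys[np.argmax(abs(np.gradient(cv2.GaussianBlur(p.reshape(1,-1),(0,0),5)[0])))])
    return r
for img,n in((T,"top"),(S,"scene")):
    print(n,"-205:",edge(img,n,-213,-196),"-85:",edge(img,n,-94,-76))
    ys=np.arange(-170,-145.9,1); print("y",*(-ys).astype(int))
    for x in(-35,-32.5,-30,-27.5,-25,-22.5,-20): print(x,prof(img,n,x,ys,149).astype(int))
E
python3 prof.py
```

```text
top -205: [np.float64(-203.25), np.float64(-203.0), np.float64(-202.75), np.float64(-203.0), np.float64(-203.5)] -85: [np.float64(-88.5), np.float64(-90.0), np.float64(-84.25), np.float64(-84.5), np.float64(-84.75)]
y 170 169 168 167 166 165 164 163 162 161 160 159 158 157 156 155 154 153 152 151 150 149 148 147 146
-35 [119 120 121 122 121 119 116 102  86  78  79  80  78  75  71  64  58  67
  83  97 108 118 122 122 121]
-32.5 [122 125 126 126 125 121 117 106  90  77  82  88  87  81  74  63  51  55
  78 101 112 122 125 120 115]
-30 [119 122 124 123 123 118 111 103  87  71  76  86  90  83  75  65  53  48
  71  94 107 116 123 117 111]
-27.5 [119 120 121 118 116 110 104  96  86  74  72  78  84  77  69  64  64  66
  80  95 106 113 120 117 112]
-25 [121 121 121 121 120 118 117 115 108  99  92  95  98  95  90  86  93  99
 105 113 119 120 121 120 119]
-22.5 [119 119 120 121 122 122 123 123 122 120 117 119 120 119 116 113 116 119
 121 123 124 124 124 123 122]
-20 [124 123 123 123 124 124 125 126 126 126 126 126 127 127 126 125 125 126
 126 126 126 125 126 126 125]
scene -205: [np.float64(-20
[... 347 characters left out ...]
97  95  86  77  73  68
  61  61  63  54  45  36  34]
-32.5 [152 151 151 152 153 154 156 143 118  92  85  89  99  94  85  75  66  57
  48  41  43  61  82  71  53]
-30 [151 153 151 150 151 153 153 143 126 104  89  86  97 103  95  79  66  56
  46  39  48  68  87  88  80]
-27.5 [129 136 146 152 153 156 153 144 128 101  85  90 101 110  97  80  67  56
  43  36  37  51  86 125 128]
-25 [124 121 131 147 158 160 160 161 138 109  87  87  86  83  77  68  60  52
  44  38  38  53  79 110 133]
-22.5 [115 105 129 145 154 156 157 156 151 141 108  79  69  67  56  49  46  50
  46  40  38  42  61 104 133]
-20 [149 151 152 152 154 156 156 155 155 153 152 151 133 120 115 114 116 108
  93  84  77  67  85 117 142]
```

Scaled: 3 mm / 400 = 0.0075, 2.2 mm / 400 = 0.0055, 0.002 rad / 2 = 0.001.

```bash

python3 jog.py '[[[0,0.0075,0,0.001,0,0],[0,0.0055,0,0.001,0,0],[0,0,0,0,0,0],[0,0,0,0,0,0]]]'
cat >m.py <<'E'
from h import *
import cv2,sys
from workcell import ctrl
from prof import prof
rel(W(-2,-157),190)
now=ctrl.get_image("scene")["img"][:,:,::-1].copy(); cv2.imwrite("pics/g_raw.png",now)
def rect(im,z,y0,y1): return np.array([prof(im,"scene",x,np.arange(y0,y1,.25),z) for x in np.arange(-6,14,.25)])
old=cv2.imread("pics/scene0.png")
for f in("f_raw","g_raw"):
  for z in(144,148,152):
    t=rect(old,z,-104,-84 if z<150 else -88); im=rect(cv2.imread(f"pics/{f}.png"),z,-175,-125)
    r=cv2.matchTemplate(im,t,cv2.TM_CCOEFF_NORMED)
    k=r.max(0).argmax(); print(f,z,"shift",-175+.25*k+104,r.max().round(3),"dx",(r[:,k].argmax()))
E
python3 m.py | grep -v -e '^y' -e '^ ' -e '^-' -e '^top' -e '^scene'
```

```text
t: 12.67
ee_pos: [628.8, -99.9, 192.8]
orientation: [-3.124, 0.237, -0.0]
ft_force: [0.4, 16.2, 5.7]
width: 21.9
grasp_force: 30.0
t 12.6667 mach [  -2.  -156.6  192.8] F mach [-2.1 16.1  5.7] w 21.9 gf 30.00023998611141
shift tool [0.  0.4 2.8] turn [-0.0089  0.0006  0.0002] q6 [-0.18  0.49  1.64  0.01  1.01  1.54]
f_raw 144 shift -65.5 0.589 dx 0
f_raw 148 shift -55.5 0.656 dx 0
f_raw 152 shift -53.75 0.968 dx 0
g_raw 144 shift -70.25 0.577 dx 0
g_raw 148 shift -61.0 0.624 dx 0
g_raw 152 shift -58.5 0.971 dx 0
```

Scaled: 0.5 mm / 400 = 0.0013, -0.005 rad / 2 = -0.0025.

```bash

python3 jog.py '[[[0,0.0013,0,-0.002,0,0],[0,0,0,-0.0025,0,0],[0,0,0,0,0,0],[0,0,0,0,0,0]]]'
python3 m.py | grep -e '^t ' -e 'g_raw 152'
python3 - <<'E'
import cv2,numpy as np
from workcell import ctrl
a=cv2.imread("pics/g_raw.png")[165:200,225:270]; b=ctrl.get_image("top")["img"][175:210,345:390,::-1]
cv2.imwrite("pics/h.png",cv2.convertScaleAbs(np.hstack([cv2.resize(i,None,fx=8.5,fy=8.5,interpolation=2) for i in(a,b)]),alpha=1.3))
E
```

```text
t: 13.05
ee_pos: [628.8, -100.1, 192.8]
orientation: [-3.132, 0.238, 0.001]
ft_force: [0.5, 15.8, 6.5]
width: 21.8
grasp_force: 30.0
t 13.05 mach [  -2.  -156.8  192.8] F mach [-1.9 15.7  6.5] w 21.8 gf 30.000972244888544
g_raw 152 shift -58.75 0.967 dx 0
```

View pics/h.png

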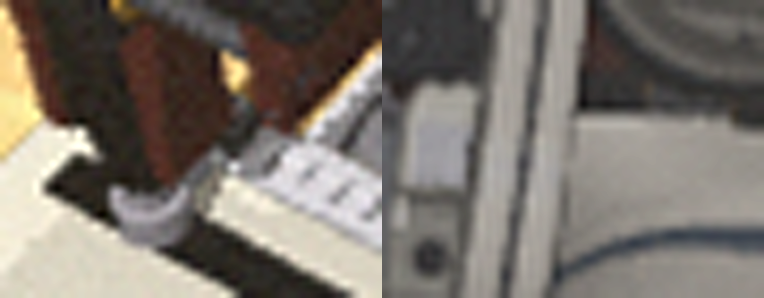

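The pointer blade runs from the collar at (150,210) up to the dark clamp at about (245,125) and meets it. Measured travel is about 59 mm against an index at about 59 mm. The grip is steady and the roll is centred, so I'm handing in.

```bash
python3 -c "
from workcell import ctrl
print(ctrl.close_job())"
```

```text
the job is handed in; nothing more can be done
None
```

The job is handed in. The full roll was slid flat and let go in the middle ring, within about 1 mm of centre by camera, and the gripper is still holding the handle about 59 mm back, level with the index line to within about 1 mm by measurement. The part-used roll, core and knife were not touched.

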